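# Make up a staining kit and a plating kit in their moulded trays

### The job

Make up the two practical-class kits in their moulded trays. Staining kit, in the tray with three wells: the stain bottle in the square well, the timer in the oblong well and the small empty beaker in the round well, all standing upright; plating kit, in the tray with the long groove: the small dish flat in the round well and the marker pen lying in the groove. Everything sits fully down in its own well, and the large beaker and the conical flask beside them in the stock stay where they stand.

Things in the scene. Friction and masses are not known exactly. Their poses are not given: they have to be found in the camera images.
- stain_bottle: Small round reagent bottle with purple contents and a red screw cap, 46 mm in diameter, 105 mm tall, standing upright, 0.16 kg; the cap is 35 mm in diameter and covers heights 89 to 105 mm, the straight body wall reaches to 60 mm, then tapers to the neck. Origin: centre of the underside, z up. The yaw does not matter.
- timer: White bench timer, a wedge that stands on its base: 46 mm deep (own x), 66 mm wide (own y), 58 mm tall, narrowing to a ridge 12 mm thick at x = 2 mm on top, the slanting display side towards its own -x, 0.06 kg. Its two ends (own +y and -y) are upright and parallel: grip it across them, 66 mm. Origin: centre of the underside, z up.
- small_beaker: The smaller beaker: clear glass, empty, 53 mm in diameter, 68 mm tall, straight wall, standing upright, 0.09 kg; grip it across its outside. Origin: centre of the underside, z up. The yaw does not matter.
- small_dish: Small round culture dish with pink contents, 51 mm in diameter and 12 mm high, lying flat, 0.018 kg; grip it across the rim. Origin: centre of the underside, z up. The yaw does not matter.
- marker_mid (a point): Marker pen with a white barrel and a blue cap, lying on the bench, 135 mm long, 16 to 17 mm thick, 0.02 kg. The point is the middle of the pen, on its axis, 8 mm above the surface it lies on; the pen's length runs along the y axis.
- three_well_tray: Grey moulded tray, fixed, 240 (own x) by 180 mm (y), flat top at z 24 mm; origin: centre of underside. Three wells, floor z 4 mm: oblong, 62 (x) by 82 mm (y), centre (-65, 0) mm, takes the timer with its width along the tray's y, either way round; square, 62 mm, centre (65, -42) mm, takes the bottle; round, 70 mm across, centre (65, 42) mm, takes the small beaker.
- groove_tray: Like the other tray, same size and origin. Round dish well, 68 mm across, floor z 16 mm, centre (0, 46) mm; a finger slot 36 mm wide, as deep, runs through it along x, -68 to 68 mm. Marker groove along x, 155 by 33 mm, floor z 12 mm, centre (0, -48) mm; a finger slot 44 mm wide, as deep, crosses its middle from y -90 to 8 mm. Fingers fit into the slots.
- large_beaker: The larger beaker among the stock in the middle of the bench, to be left alone: clear glass with some pale blue contents, 72 mm in diameter, 92 mm tall. Origin: centre of the underside, z up.
- flask: Small conical flask among the stock in the middle of the bench, with pink contents and a white cotton plug, to be left alone: 60 mm in diameter at the foot, 107 mm tall. Origin: centre of the underside, z up.
Things that resemble listed ones, but are neither listed nor needed, are in the scene too. What is shaped like the timer but orange is not meant.

How it is judged:
By the outcome, as a careful person would: the job done as asked, in the order asked, and still so for the second after the job is handed in, with the robot touching nothing.
It also fails if it takes over 115 s, if anything falls off the work surface, if the arm or the gripper's body presses on something with over 40 N, if the wrist force passes 120 N, or if a joint passes its speed limit or range.

### The arm

A 6-joint arm with a two-finger parallel gripper is mounted at the origin on a cart in front of the work surface, level with it; the furniture and walls round the work are solid. World frame = base frame: x ahead of the robot, y to its left, z up, the work surface at z = 0. Lengths are in m, angles in rad, forces in N, time in s.
With the tool pointing down it reaches from about 0.35 to 0.925 m from the base axis. Payload 6.4 kg.
Tool frame: the origin (TCP) lies at the centre of the arm's flange, where the gripper is bolted on; the fingertips stand 173 mm ahead of it and the grasp point (between the pads) lies 155 mm ahead of it (r.tips_ahead is the distance from the TCP to the fingertips, in m); z points along the fingers, y is the line along which they close (so a half turn about z gives the same grasp; the last joint's range is limited). The gripper opens to 85 mm and grips with 20 to 120 N. Pads are 22 mm wide; open, the fingers measure 114 mm over their backs; the gripper's body (76 mm by 85 mm) begins 54 mm behind the grasp point. The pads swing forward as they close: fully open they stand 13 mm farther back than shut.
Start: joints at [0.976, 0.245, 1.558, -0, 1.339, -0.174], TCP at [0.266, 0.593, 0.405] pointing down, gripper open.
Joint ranges: [-3.13, 3.13], [-1.02, 2.26], [0.13, 2.54], [-0.95, 4.09], [0.21, 2.88], [-2.74, 2.74]. Speed limits (rad/s): [2.57, 2.57, 3.14, 3.14, 3.14, 3.14].

### API

Orientations are given as a rotation vector (axis times angle).
In Python, from station import r gives the robot as it stands.
- The arm moves only by the tool drive_tool, never from a script. Its argument "rows" is a list of rows, each a list of 3 entries, a list of its own where there are three numbers: the shift along the tool's x, y, z in m, then the turn about the tool's z in degrees, then the finger opening in m, from 0 to 0.0854. In form: [[[dx, dy, dz], roll, hand], ...]. A call has 1 to 10 rows; each row is the pose to reach, as a shift and turn from the pose commanded when the call began, along the tool's axes at that moment; what a row does not reach only later rows make up. A row lasts 1/8 s, in which the tool goes at most 62.5 mm and 10.7 degrees, less where a joint would pass 70% of its speed; a pose out of reach is approached as far as the arm can. A call with a gripper value outside its range is refused whole. The fingers move at their own pace and stop on an object; the grip force is fixed at half the most. Time passes only in rows, so rows that repeat a pose let the fingers close. It gives the time, the measured TCP pose, the force, the opening and the grip force at its end, in the units of the state.
- r.get_state(): the state, without advancing time (a new reading comes with each control period).
- r.capture(name): name is "side" or "top"; returns a dict with "pixels" (400x640x3 uint8, blue, green, red), "range_z" (400x640 float32, m along the optical axis (not along the pixel's ray), 0 where there is no reading), "fx", "fy", "cx", "cy" (pixels), "world_to_cam" (4x4, takes a point from world to camera coordinates). Camera axes: x right, y down, z forward; pixel columns grow to the right and rows downward; lengths in m; the calibration is good to about 2 mm. A picture is of the moment at which its call begins.
- r.close_job(): hands the job in; it is judged then, once.
The state is a dict: "t": time; "joint_pos": joint angles; "dq": joint speeds; "joint_efforts": joint torques, N m; "eef_pos": TCP position; "tool_rot": TCP orientation; "ft_force": force on the tool from outside, world axes, zero at the start; "ft_torque": the same for the moment, N m; "finger_gap": finger opening in m; "grip_force": force on a finger pad.
Only numpy, scipy, OpenCV 4.12 (cv2) and the standard library are available. Lean on these libraries where they do the work, as an engineer would, in place of code of your own. Each camera call takes 0.05 s, during which the arm holds its last target. There are 200 camera calls.

## Working session

There is one attempt and no reset: what is moved stays moved. The work goes in short steps, Python scripts to look and compute and a tool call to move; the robot and the scene stay as the last step left them, time stands still between calls to the robot, and variables do not carry over. Pictures are saved under pics/ and viewed, at most 14 in all, crops included, and the job is handed in when it is done.

Besides the shell and the picture viewer there is one more tool, called after ">>>" as name(argument=value, ...), one argument or row to a line, values as JSON. drive_tool: Moves the arm, as the interface text tells. Its arguments: {"type":"object","properties":{"rows":{"type":"array","items":{"type":"array"}}},"required":["rows"]}

```bash
ls; mkdir -p pics
cat > h.py <<'E'
from station import r
import numpy as np, cv2
def cap(n,f=None):
    c=r.capture(n)
    if f: cv2.imwrite('pics/'+f,c['pixels'])
    return c
def cloud(c):
    z=c['range_z']; v,u=np.mgrid[:400,:640]
    P=np.stack([(u-c['cx'])/c['fx']*z,(v-c['cy'])/c['fy']*z,z,np.ones_like(z)],-1)
    W=P@np.linalg.inv(c['world_to_cam']).T
    W[z==0]=np.nan
    return W[...,:3]
E
python3 - <<'E'
from h import *
s=r.get_state(); print({k:np.round(v,3) for k,v in s.items()}, r.tips_ahead)
for n in('side','top'):
    c=cap(n,n+'0.png'); np.savez(n+'0.npz',**c); print(n,c['fx'],c['cx'],np.round(np.linalg.inv(c['world_to_cam']),3))
E
```

```text
pics
{'t': np.float64(0.0), 'joint_pos': array([ 0.976,  0.246,  1.559, -0.   ,  1.339, -0.174]), 'dq': array([-0.001,  0.001,  0.002, -0.   , -0.   ,  0.001]), 'joint_efforts': array([ 1.0000e-03, -4.2950e+01, -3.2613e+01, -0.0000e+00,  5.0000e-03,
        0.0000e+00]), 'eef_pos': array([0.265, 0.593, 0.404]), 'tool_rot': array([-6.560e-01, -3.072e+00,  3.000e-03]), 'ft_force': array([-0.198,  0.946,  0.519]), 'ft_torque': array([-0.001, -0.005,  0.01 ]), 'grip_force': np.float64(0.0), 'finger_gap': np.float64(0.086)} 0.1734
side 432.76116533750906 319.48001524712805 [[-0.998  0.04  -0.039  0.58 ]
 [ 0.056  0.618 -0.784  0.786]
 [-0.007 -0.785 -0.62   0.648]
 [ 0.     0.     0.     1.   ]]
top 450.3620839178459 313.625110524186 [[-0.008 -0.985  0.17   0.381]
 [-1.     0.008  0.002 -0.009]
 [-0.003 -0.17  -0.986  1.103]
 [ 0.     0.     0.     1.   ]]
```

View pics/side0.png

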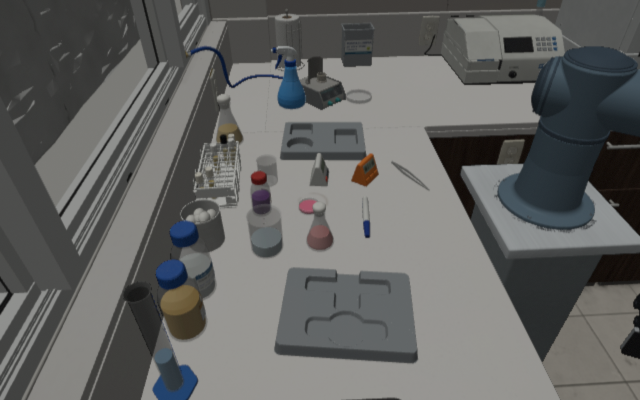

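View pics/top0.png

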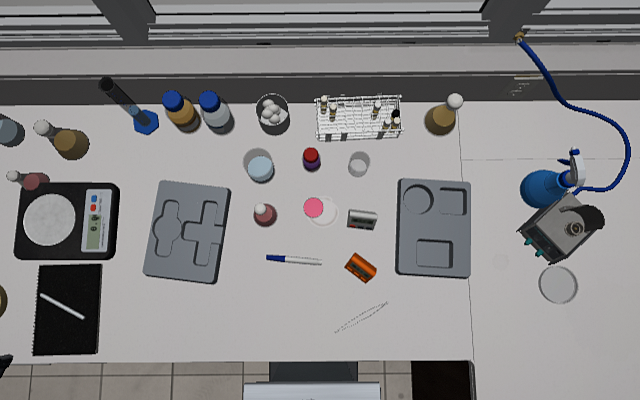

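The top view shows the stain bottle at (311,158), small beaker (358,163), pink dish (314,208) beside a white ring, timer (362,219), marker (294,260), orange decoy (361,267), groove tray (187,231) and three-well tray (433,228). The side view agrees with this. Next I measure heights and positions from both clouds.

Run:
```python
from h import *
C={n:dict(np.load(n+'0.npz')) for n in('top','side')}
W={n:cloud(C[n]) for n in C}
t=C['top']['pixels'][130:310,130:490]; cv2.imwrite('pics/crop.png',cv2.resize(t,None,fx=2.2,fy=2.2,interpolation=cv2.INTER_CUBIC))
# height maps merged
for n in W:
    w=W[n].reshape(-1,3); m=np.isfinite(w[:,0])&(w[:,0]>.25)&(w[:,0]<.8)&(abs(w[:,1])<.5)
    w=w[m]; print(n,'bench z',np.median(w[abs(w[:,2])<.015,2]))
    g=w[(w[:,2]>.006)&(w[:,2]<.14)]
    H=np.zeros((110,200),np.uint8); ix=((g[:,0]-.25)/.005).astype(int); iy=((g[:,1]+.5)/.005).astype(int); H[ix,iy]=255
    k,L,S,_=cv2.connectedComponentsWithStats(cv2.morphologyEx(H,cv2.MORPH_CLOSE,np.ones((3,3))))
    for i in range(1,k):
        if S[i,4]<6: continue
        q=g[L[ix,iy]==i]; print(i,np.round(q.min(0),3),np.round(q.max(0),3),'med',np.round(np.median(q,0),3),len(q))
for n,px in {'top':dict(bottle=(311,158),beaker=(358,163),dish=(314,208),timer=(362,219),marker=(294,260),tray3=(433,228),trayg=(187,268),well=(418,200)),'side':dict(dish=(309,206),timer=(318,165),cap=(258,177),well=(300,143))}.items():
    for k,(u,v) in px.items(): print(n,k,np.round(W[n][v,u],3))
```

```text
top bench z 0.0010190049181341143
20 [ 0.275 -0.182  0.006] [ 0.336 -0.071  0.012] med [ 0.307 -0.131  0.008] 71
84 [0.364 0.455 0.006] [0.379 0.464 0.006] med [0.368 0.461 0.006] 4
87 [ 0.377 -0.155  0.006] [ 0.453 -0.081  0.064] med [ 0.415 -0.115  0.041] 524
91 [0.38  0.18  0.006] [0.639 0.413 0.032] med [0.506 0.301 0.023] 7123
93 [ 0.38  -0.398  0.006] [ 0.638 -0.192  0.032] med [ 0.505 -0.297  0.024] 5767
109 [ 0.425 -0.023  0.006] [0.46  0.115 0.021] med [0.437 0.042 0.015] 345
113 [0.431 0.46  0.006] [0.628 0.5   0.044] med [0.53  0.483 0.035] 1162
130 [0.481 0.057 0.006] [0.496 0.067 0.007] med [0.481 0.059 0.007] 3
136 [0.491 0.084 0.006] [0.583 0.153 0.111] med [0.539 0.108 0.044] 492
139 [ 0.509 -0.155  0.006] [ 0.577 -0.079  0.062] med [ 0.529 -0.12   0.041] 511
146 [0.514 0.175 0.006] [0.529 0.189 0.006] med [0.514 0.177 0.006] 3
154 [ 0.532 -0.029  0.006] [0.59  0.02  0.015] med [ 0.567 -0.005  0.008] 222
174 [0.608 0.035 0.006] [0.618 0.047 0.008] med [0.61  0.037 0.007] 5
179 [0.616 0.08  0.006] [0.694 0.159 0.096] med [0.663 0.126 0.038] 941
185 [ 0.632 -0.158  0.00
[... 1879 characters left out ...]
0.778 -0.312  0.072] 596
20 [0.751 0.051 0.006] [0.8   0.134 0.085] med [0.773 0.111 0.065] 1088
21 [0.751 0.208 0.006] [0.8   0.262 0.14 ] med [0.767 0.248 0.093] 1420
22 [0.756 0.29  0.006] [0.8   0.347 0.14 ] med [0.774 0.334 0.081] 2005
23 [0.758 0.392 0.006] [0.8   0.449 0.14 ] med [0.782 0.433 0.072] 1296
top bottle [ 0.663 -0.001  0.102]
top beaker [ 0.676 -0.119  0.006]
top dish [ 0.562 -0.007  0.008]
top timer [ 0.528 -0.121  0.047]
top marker [0.434 0.042 0.017]
top tray3 [ 0.508 -0.292  0.027]
top trayg [0.417 0.295 0.026]
top well [ 0.581 -0.266  0.001]
side dish [ 0.565 -0.003  0.004]
side timer [ 0.539 -0.095  0.058]
side cap [0.675 0.011 0.103]
side well [ 0.581 -0.295  0.002]
```

View pics/crop.png

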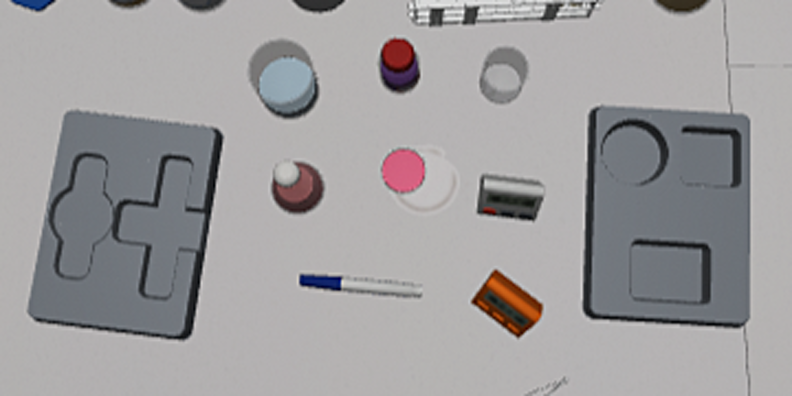

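The crop shows the pink dish at crop (404,171), with a pale ring at (430,180) touching or under it. Timer, marker and wells are as listed. The trays' own x runs roughly along world x. Now precise fits, and a closer look at the dish.

```bash
cat >> h.py <<'E'
def onplane(c,uv,z):
    uv=np.atleast_2d(uv).astype(float); M=np.linalg.inv(c['world_to_cam'])
    d=np.c_[(uv[:,0]-c['cx'])/c['fx'],(uv[:,1]-c['cy'])/c['fy'],np.ones(len(uv))]@M[:3,:3].T
    o=M[:3,3]; return o+d*((z-o[2])/d[:,2])[:,None]
def tri(c1,p1,c2,p2):
    P=[np.array([[c['fx'],0,c['cx']],[0,c['fy'],c['cy']],[0,0,1]])@c['world_to_cam'][:3] for c in(c1,c2)]
    X=cv2.triangulatePoints(P[0],P[1],np.float64(p1),np.float64(p2)).ravel(); return X[:3]/X[3]
E
cat > m.py <<'E'
from h import *
from scipy.optimize import least_squares as LS
C={n:dict(np.load(n+'0.npz')) for n in('top','side')}; W={n:cloud(C[n]) for n in C}
def big(m):
    k,L,S,c=cv2.connectedComponentsWithStats(m.astype(np.uint8)); return L==1+np.argmax(S[1:,4])
def masks(f,box):
    o={}
    for n in C:
        hsv=cv2.cvtColor(C[n]['pixels'],cv2.COLOR_BGR2HSV); w=W[n]
        o[n]=big(f(hsv)&(w[...,0]>box[0])&(w[...,0]<box[1])&(w[...,1]>box[2])&(w[...,1]<box[3]))
    return o
def cen(m): v,u=np.nonzero(m); return u.mean(),v.mean()
red=lambda h:((h[...,0]<8)|(h[...,0]>174))&(h[...,1]>170)
pink=lambda h:(h[...,0]>160)&(h[...,1]>90)&(h[...,2]>150)
blue=lambda h:(h[...,0]>105)&(h[...,0]<130)&(h[...,1]>150)
for nm,f,b,z in(('cap',red,(.63,.71,-.05,.05),.097),('dish',pink,(.52,.61,-.05,.05),.009),('pencap',blue,(.4,.47,-.05,.13),.008)):
    m=masks(f,b); p={n:cen(m[n]) for n in m}
    print(nm,{n:(np.round(p[n],1),m[n].sum()) for n in p},'tri',np.round(tri(C['top'],p['top'],C['side'],p['side']),4),[np.round(onplane(C[n],p[n],z)[0],4) for n in p])
    if nm=='dish':
        for n in m:
            q=onplane(C[n],np.argwhere(m[n])[:,::-1],.011); print(' dish ext',np.round(q.min(0),4),np.round(q.max(0),4))
# trays: rectangle of flat top
for nm,b in(('three',(.36,.66,-.41,-.18)),('groove',(.36,.66,.17,.42))):
    for n in C:
        w=W[n]; m=(w[...,0]>b[0])&(w[...,0]<b[1])&(w[...,1]>b[2])&(w[...,1]<b[3])
        hsv=cv2.cvtColor(C[n]['pixels'],cv2.COLOR_BGR2HSV)
        mm=m&(w[...,2]>.017)&(w[...,2]<.034); q=w[mm]
        R=cv2.minAreaRect(np.float32(onplane(C[n],np.argwhere(big(mm))[:,::-1],.024)[:,:2])); print(nm,n,'z',round(float(np.median(q[:,2])),4),np.round(R[0],4),np.round(R[1],4),round(R[2],2))
# circles, known radius
for nm,b,rad in(('beaker',(.62,.71,-.17,-.07,.02,.064),.0265),('bottle',(.62,.71,-.05,.05,.01,.055),.023),('large',(.6,.71,.07,.18,.02,.085),.036)):
    for n in C:
        w=W[n].reshape(-1,3); q=w[(w[:,0]>b[0])&(w[:,0]<b[1])&(w[:,1]>b[2])&(w[:,1]<b[3])&(w[:,2]>b[4])&(w[:,2]<b[5])]
        s=LS(lambda p:np.hypot(*(q[:,:2]-p).T)-rad,q[:,:2].mean(0)+[.0,-.01 if n=='side' else 0],loss='soft_l1',f_scale=.002); print(nm,n,len(q),np.round(s.x,4))
for n in C:
    w=W[n].reshape(-1,3)
    q=w[(w[:,0]>.5)&(w[:,0]<.6)&(w[:,1]>-.17)&(w[:,1]<-.07)&(w[:,2]>.05)]; print('timer ridge',n,len(q),np.round(q.mean(0),4),cv2.minAreaRect(np.float32(q[:,:2])))
    q=w[(w[:,0]>.5)&(w[:,0]<.6)&(w[:,1]>-.17)&(w[:,1]<-.07)&(w[:,2]>.012)]; print('timer',cv2.minAreaRect(np.float32(q[:,:2])))
    q=w[(w[:,0]>.41)&(w[:,0]<.47)&(w[:,1]>-.04)&(w[:,1]<.13)&(w[:,2]>.007)]; print('pen',cv2.minAreaRect(np.float32(q[:,:2])),np.percentile(q[:,2],90),np.round(np.median(q,0),4))
a=C['top']['pixels'][190:240,290:390]; b=C['side']['pixels'][145:225,260:360]
a=cv2.resize(a,(700,350),interpolation=2); b=cv2.resize(b[:36+40],(700,532),interpolation=2)[:250+282]
cv2.imwrite('pics/dish.png',np.vstack([cv2.resize(a,(500,250)),cv2.resize(b,(500,350))]))
E
python3 m.py
```

```text
cap {'top': (array([310.5, 154.8]), np.int64(166)), 'side': (array([258.5, 178.1]), np.int64(125))} tri [ 6.743e-01 -2.000e-04  9.160e-02] [array([ 6.719e-01, -2.000e-04,  9.700e-02]), array([0.6744, 0.0069, 0.097 ])]
dish {'top': (array([312.9, 207. ]), np.int64(290)), 'side': (array([306.8, 204.9]), np.int64(116))} tri [ 0.5675 -0.0049  0.0055] [array([ 0.5642, -0.0045,  0.009 ]), array([ 0.5703, -0.0016,  0.009 ])]
 dish ext [ 0.5415 -0.0269  0.011 ] [0.5865 0.0174 0.011 ]
 dish ext [ 0.5529 -0.0174  0.011 ] [0.5864 0.02   0.011 ]
pencap {'top': (array([276.2, 257.9]), np.int64(88)), 'side': (array([366.4, 227.9]), np.int64(64))} tri [0.4412 0.0851 0.0072] [array([0.4402, 0.0853, 0.008 ]), array([0.4423, 0.0858, 0.008 ])]
three top z 0.0247 [ 0.5126 -0.2956] [0.1743 0.2336] 86.06
three side z 0.0213 [ 0.5148 -0.2879] [0.1736 0.2306] 86.03
groove top z 0.0244 [0.5082 0.3013] [0.1762 0.2333] 82.45
groove side z 0.0223 [0.5098 0.3067] [0.177  0.2311] 82.49
beaker top 188 [ 0.6636 -0.115 ]
beaker side 372 [ 0.6678 -0.1166]
bottle top 71 [ 0.6755 -0.001 ]
bottle side 172 [ 0.6761 -0.00
[... 214 characters left out ...]
32031)
timer ((0.533793568611145, -0.12157801538705826), (0.06668298691511154, 0.042834050953388214), 82.79678344726562)
pen ((0.4493574798107147, 0.04467152804136276), (0.1388622671365738, 0.03912689536809921), 84.64707946777344) 0.01799993308613781 [0.4369 0.0422 0.0149]
timer ridge side 82 [ 0.5378 -0.1185  0.0543] ((0.5375742316246033, -0.12162470817565918), (0.06786506623029709, 0.013741866685450077), 81.08338928222656)
timer ((0.5341596603393555, -0.12157148122787476), (0.07123612612485886, 0.039632365107536316), 81.91948699951172)
pen ((0.4377768635749817, 0.042491719126701355), (0.13517649471759796, 0.014819160103797913), 84.22522735595703) 0.014079270479188832 [0.439  0.0501 0.0121]
```

View pics/dish.png

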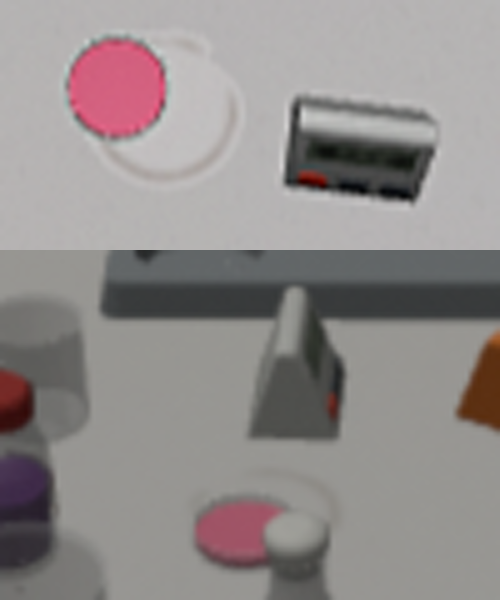

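Run:
```python
from h import *
c=dict(np.load('top0.npz')); w=cloud(c)
np.set_printoptions(linewidth=200)
cs=[r.capture('top') for _ in range(8)]
z=np.median([cloud(k)[...,2] for k in cs],0)*1000
print(np.round(z[194:230,300:346:2]).astype(int)); print(np.round(w[194,300],3),np.round(w[229,345],3))
print(np.round(r.get_state()['finger_gap'],3), r.tips_ahead)
```

```text
[[                   2                    2 -9223372036854775808                    1                    0                    1                    3                    1                    2
                     0                    1                    0                    1                    1                    1                    1                    2                    0
                     1                    0                    0                    1                    0]
 [                   1                    2                    1                    0                   -1                    1                    1                    1                    3
                     2                    2                    2                    2 -9223372036854775808                    0                    1                    2                    1
                     1                    1                    2                    1                    1]
 [                   0                    0                    1                    1                    1              
[... 15959 characters left out ...]
    1                    0                    1                    1                    2]
 [                   1                    0                    1                    0                    0                    0                    0                   -1                   -1
                     1                    1                    1                    2                    2                    0                    0                    1                    3
                     1                    1                    1                    0                    1]]
[ 0.599  0.028 -0.003] [ 0.51  -0.083 -0.   ]
0.085 0.1734<stdin>:6: RuntimeWarning: invalid value encountered in cast
```

The depth map shows the ring is only a flat mark on the bench: rim about 13 mm, bench about 1 mm, so the dish lies flat. I'll check the tray poses by overlaying the predicted well outlines on both views.

```bash
cat > ov.py <<'E'
from h import *
T3=(.5127,-.2945,-3.95); TG=(.5085,.3025,-7.5)
def w2(T,x,y):
    a=np.radians(T[2]); return T[0]+np.cos(a)*x-np.sin(a)*y, T[1]+np.sin(a)*x+np.cos(a)*y
def rect(cx,cy,a,b): return [(cx+s*a/2,cy+t*b/2) for s,t in((1,1),(1,-1),(-1,-1),(-1,1))]
def circ(cx,cy,d): return [(cx+d/2*np.cos(t),cy+d/2*np.sin(t)) for t in np.linspace(0,6.28,40)]
def proj(c,P):
    q=np.c_[P,np.ones(len(P))]@c['world_to_cam'].T; return np.c_[q[:,0]/q[:,2]*c['fx']+c['cx'],q[:,1]/q[:,2]*c['fy']+c['cy']]
if __name__=='__main__':
    im=[]
    for n,bx in(('top',((395,475,170,290),(135,235,170,290))),('side',((275,375,115,165),(270,425,260,365)))):
        c=dict(np.load(n+'0.npz'))
        for (T,S),(a,b,e,f) in zip(((T3,[rect(0,0,.24,.18),rect(-.065,0,.062,.082),rect(.065,-.042,.062,.062),circ(.065,.042,.07)]),(TG,[rect(0,0,.24,.18),circ(0,.046,.068),rect(0,-.048,.155,.033)])),bx):
            k=5; g=cv2.resize(c['pixels'][e:f,a:b],None,fx=k,fy=k,interpolation=2)
            for s in S:
                p=proj(c,np.array([[*w2(T,*q),.024] for q in s])); p=(p-[a,e]+.5)*k
                cv2.polylines(g,[p.astype(np.int32)],True,(0,255,255),1)
            im.append(cv2.resize(g,(400,300)))
    cv2.imwrite('pics/ov.png',np.vstack([np.hstack(im[:2]),np.hstack(im[2:])]))
E
python3 ov.py
```

```text
(no output)
```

View pics/ov.png

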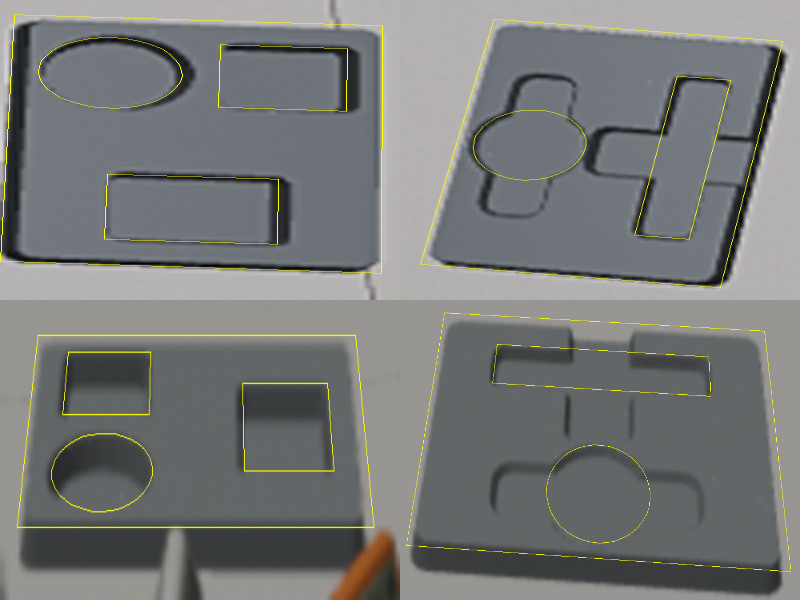

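Both views' well outlines match within about 2 mm (three-well tray perhaps 1–2 mm towards -y). Now a helper for converting target poses into move numbers.

```bash
cat >> h.py <<'E'
from scipy.spatial.transform import Rotation as Ro
def go(*tg):
    "targets (x,y,z,closing deg mod 180) -> tool shift, roll"
    s=r.get_state(); R=Ro.from_rotvec(s['tool_rot']).as_matrix(); p=s['eef_pos']
    a=np.degrees(np.arctan2(R[1,1],R[0,1])); q=s['joint_pos']
    print('t',round(float(s['t']),2),'pos',np.round(p,4),'closing',round(a,1),'q1,q6',np.round(q[[0,5]],2),'tilt',np.round(R[:2,2],3),'gap',round(float(s['finger_gap']),4),'F',np.round(s['ft_force'],1),'grip',round(float(s['grip_force']),1),'tips',r.tips_ahead)
    for x,y,z,c in tg:
        d=R.T@(np.array([x,y,z])-p); roll=-((c-a+90)%180-90)
        print(' ->',(x,y,z,c),'shift',np.round(d,4),'roll',round(roll,1))
E
python3 -c "
from h import *
go((.675,-.001,.40,90),(.675,-.001,.252,90))"
```

```text
t 0.5 pos [0.2655 0.5933 0.4047] closing 65.9 q1,q6 [ 0.98 -0.17] tilt [-0. -0.] gap 0.0854 F [-0.6  0.1  0.3] grip 0.0 tips 0.1734
 -> (0.675, -0.001, 0.4, 90) shift [-0.6165 -0.3752  0.0047] roll -24.1
 -> (0.675, -0.001, 0.252, 90) shift [-0.6165 -0.3752  0.1527] roll -24.1
```

>>> drive_tool(
  rows=[
    [[-0.616,-0.375,0.0],-24,0.0854],
    [[-0.616,-0.375,0.0],-24,0.0854],
    [[-0.616,-0.375,0.0],-24,0.0854],
    [[-0.616,-0.375,0.0],-24,0.0854],
    [[-0.616,-0.375,0.0],-24,0.0854],
    [[-0.616,-0.375,0.0],-24,0.0854],
    [[-0.616,-0.375,0.0],-24,0.0854],
    [[-0.616,-0.375,0.0],-24,0.0854],
    [[-0.616,-0.375,0.0],-24,0.0854],
    [[-0.616,-0.375,0.0],-24,0.0854],
  ],
)

```text
t: 1.75
eef_pos: [0.6183, 0.0806, 0.405]
tool_rot: [0.003, 3.141, 0.0]
ft_force: [-0.1, 1.5, 1.3]
finger_gap: 0.085
grip_force: 0.0
```

```bash
python3 -c "
from h import *
go((.675,-.001,.40,90),(.675,-.001,.252,90))"
```

```text
t 1.75 pos [0.6183 0.0806 0.405 ] closing 89.9 q1,q6 [-0.05 -1.62] tilt [0.001 0.   ] gap 0.085 F [-0.1  1.5  1.3] grip 0.0 tips 0.1734
 -> (0.675, -0.001, 0.4, 90) shift [-0.0568 -0.0815  0.005 ] roll -0.1
 -> (0.675, -0.001, 0.252, 90) shift [-0.0567 -0.0815  0.153 ] roll -0.1
```

>>> drive_tool(
  rows=[
    [[-0.056,-0.08,0.0],0,0.0854],
    [[-0.056,-0.08,0.0],0,0.0854],
    [[-0.056,-0.08,0.05],0,0.0854],
    [[-0.056,-0.08,0.1],0,0.0854],
    [[-0.056,-0.08,0.14],0,0.0854],
    [[-0.056,-0.08,0.152],0,0.0854],
    [[-0.056,-0.08,0.152],0,0.0854],
  ],
)

```text
t: 2.62
eef_pos: [0.6734, 0.0024, 0.2529]
tool_rot: [-0.003, -3.141, -0.0]
ft_force: [-0.9, 0.5, 0.6]
finger_gap: 0.0852
grip_force: 0.0
```

Run:
```python
from h import *
go((.675,-.001,.252,90))
a=cap('side')['pixels'][130:250,200:320]; b=cap('top')['pixels'][110:210,260:380]
cv2.imwrite('pics/b1.png',np.hstack([cv2.resize(a,(400,400)),cv2.resize(b,(400,400))]))
```

```text
t 2.62 pos [0.6734 0.0024 0.2529] closing 89.9 q1,q6 [-0.16 -1.73] tilt [-0.  0.] gap 0.0852 F [-0.9  0.5  0.6] grip 0.0 tips 0.1734
 -> (0.675, -0.001, 0.252, 90) shift [-0.0016 -0.0034  0.0009] roll -0.1
```

View pics/b1.png

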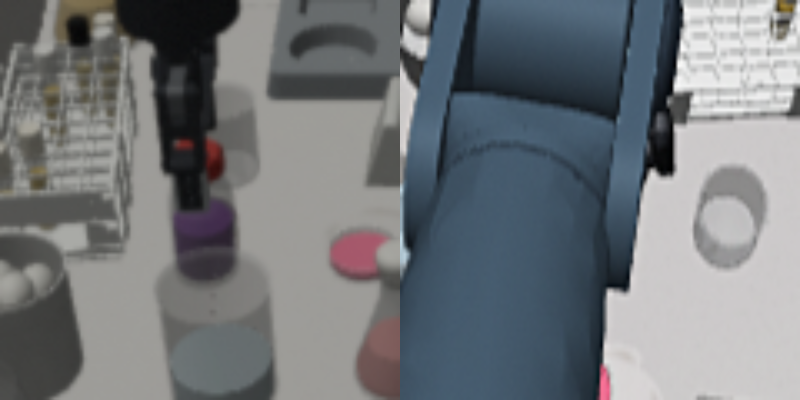

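The fingers stand either side of the red cap (side crop, cap at (200,160), tip ending at (188,208)). Closing now.

>>> drive_tool(
  rows=[
    [[-0.001,-0.003,0.001],0,0.02],
    [[-0.001,-0.003,0.001],0,0.02],
    [[-0.001,-0.003,0.001],0,0.02],
    [[-0.001,-0.003,0.001],0,0.02],
    [[-0.001,-0.003,0.001],0,0.02],
    [[-0.001,-0.003,0.001],0,0.02],
  ],
)

```text
t: 3.48
eef_pos: [0.6747, -0.0008, 0.2527]
tool_rot: [0.003, 3.14, -0.001]
ft_force: [0.1, -1.0, 5.5]
finger_gap: 0.0336
grip_force: 59.0
```

```bash
cat >> h.py <<'E'
T3=(.5127,-.296,-3.95); TG=(.5085,.3025,-7.5)
def w2(T,x,y):
    a=np.radians(T[2]); return round(T[0]+np.cos(a)*x-np.sin(a)*y,4), round(T[1]+np.sin(a)*x+np.cos(a)*y,4)
E
python3 -c "
from h import *
b=w2(T3,.065,-.042)
go((*b,.30,86),(*b,.257,86))"
```

```text
t 3.48 pos [ 0.6747 -0.0008  0.2527] closing 89.9 q1,q6 [-0.17 -1.74] tilt [ 0.002 -0.001] gap 0.0336 F [ 0.1 -1.   5.5] grip 59.0 tips 0.1734
 -> (np.float64(0.5747), np.float64(-0.3424), 0.3, 86) shift [ 0.0993 -0.3418 -0.0473] roll 3.9
 -> (np.float64(0.5747), np.float64(-0.3424), 0.257, 86) shift [ 0.0994 -0.3418 -0.0043] roll 3.9
```

>>> drive_tool(
  rows=[
    [[0,0,-0.06],0,0.02],
    [[0,0,-0.115],0,0.02],
    [[0.018,-0.06,-0.115],0,0.02],
    [[0.035,-0.12,-0.115],0,0.02],
    [[0.052,-0.18,-0.115],2,0.02],
    [[0.07,-0.24,-0.115],3,0.02],
    [[0.087,-0.3,-0.115],4,0.02],
    [[0.099,-0.342,-0.115],4,0.02],
    [[0.099,-0.342,-0.07],4,0.02],
    [[0.099,-0.342,-0.05],4,0.02],
  ],
)

```text
t: 4.72
eef_pos: [0.5733, -0.3419, 0.2972]
tool_rot: [-0.114, -3.134, -0.008]
ft_force: [-0.7, 0.9, -2.1]
finger_gap: 0.0336
grip_force: 59.1
```

Run:
```python
from h import *
b=w2(T3,.065,-.042)
go((*b,.30,86),(*b,.257,86))
a=cap('side')['pixels'][80:180,240:390]; b=cap('top')['pixels'][150:300,370:520]
cv2.imwrite('pics/b2.png',np.hstack([cv2.resize(a,(450,300)),cv2.resize(b,(300,300))]))
```

```text
t 4.72 pos [ 0.5733 -0.3419  0.2972] closing 85.8 q1,q6 [-0.71 -2.21] tilt [-0.005  0.005] gap 0.0336 F [-0.7  0.9 -2.1] grip 59.1 tips 0.1734
 -> (np.float64(0.5747), np.float64(-0.3424), 0.3, 86) shift [-0.0014 -0.0004 -0.0028] roll -0.2
 -> (np.float64(0.5747), np.float64(-0.3424), 0.257, 86) shift [-0.0017 -0.0006  0.0402] roll -0.2
```

View pics/b2.png

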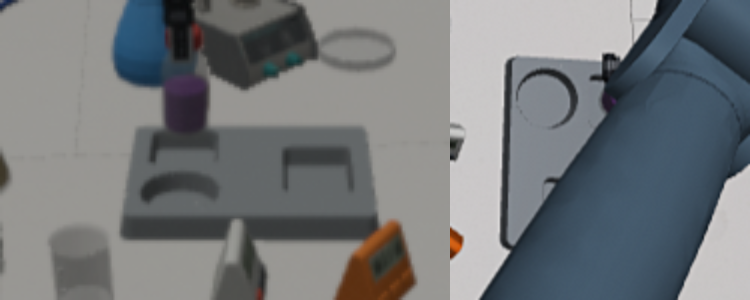

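The side crop shows the bottle upright right above the square well at (185,140). Lowering and releasing.

>>> drive_tool(
  rows=[
    [[-0.0015,-0.0005,0.03],0,0.02],
    [[-0.0015,-0.0005,0.038],0,0.02],
    [[-0.0015,-0.0005,0.04],0,0.02],
    [[-0.0015,-0.0005,0.04],0,0.02],
    [[-0.0015,-0.0005,0.04],0,0.07],
    [[-0.0015,-0.0005,0.04],0,0.07],
    [[-0.0015,-0.0005,0.04],0,0.0854],
    [[-0.0015,-0.0005,0.0],0,0.0854],
    [[-0.0015,-0.0005,-0.05],0,0.0854],
    [[-0.0015,-0.0005,-0.08],0,0.0854],
  ],
)

```text
t: 6.08
eef_pos: [0.5763, -0.3433, 0.3852]
tool_rot: [0.113, 3.136, -0.004]
ft_force: [-0.3, 0.5, 0.2]
finger_gap: 0.0854
grip_force: 0.0
```

Run:
```python
from h import *
go((.534,-.1217,.30,82.5),(.534,-.1217,.21,82.5))
c=cap('side'); a=c['pixels'][80:180,240:390]
cv2.imwrite('pics/b3.png',cv2.resize(a,(600,400)))
w=cloud(c).reshape(-1,3); q=w[(w[:,0]>.53)&(w[:,0]<.63)&(w[:,1]>-.4)&(w[:,1]<-.3)&(w[:,2]>.04)&(w[:,2]<.12)]
print(len(q),np.round(q.min(0),3),np.round(q.max(0),3))
```

```text
t 6.08 pos [ 0.5763 -0.3433  0.3852] closing 85.9 q1,q6 [-0.71 -2.2 ] tilt [ 0.003 -0.003] gap 0.0854 F [-0.3  0.5  0.2] grip 0.0 tips 0.1734
 -> (0.534, -0.1217, 0.3, 82.5) shift [0.0584 0.2182 0.0845] roll 3.4
 -> (0.534, -0.1217, 0.21, 82.5) shift [0.0587 0.2184 0.1745] roll 3.4
357 [ 0.555 -0.357  0.04 ] [ 0.599 -0.317  0.108]
```

View pics/b3.png

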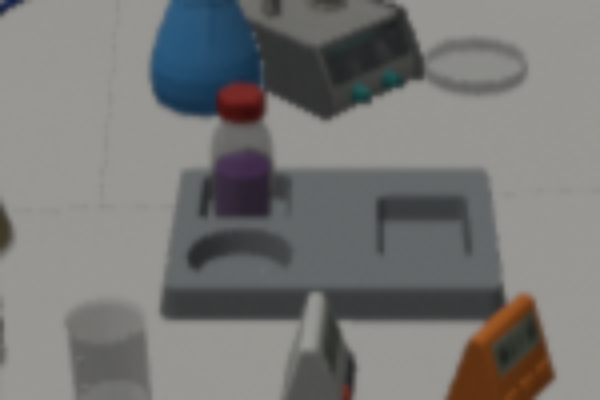

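The bottle stands upright in the square well (side crop (242,180)). Next the timer.

>>> drive_tool(
  rows=[
    [[0.015,0.055,0],3.5,0.0854],
    [[0.03,0.11,0.0],3.5,0.0854],
    [[0.045,0.165,0.0],3.5,0.0854],
    [[0.0585,0.218,0.02],3.5,0.0854],
    [[0.0585,0.218,0.08],3.5,0.0854],
    [[0.0585,0.218,0.12],3.5,0.0854],
    [[0.0585,0.218,0.13],3.5,0.0854],
    [[0.0585,0.218,0.13],3.5,0.0854],
  ],
)

```text
t: 7.12
eef_pos: [0.5336, -0.1217, 0.2521]
tool_rot: [0.209, 3.134, -0.0]
ft_force: [-0.6, -0.5, -1.0]
finger_gap: 0.0853
grip_force: 0.0
```

Run:
```python
from h import *
go((.534,-.1217,.203,82.5))
```

```text
t 7.12 pos [ 0.5336 -0.1217  0.2521] closing 82.4 q1,q6 [-0.43 -1.87] tilt [ 0. -0.] gap 0.0853 F [-0.6 -0.5 -1. ] grip 0.0 tips 0.1734
 -> (0.534, -0.1217, 0.203, 82.5) shift [-0.0004  0.      0.0491] roll -0.1
```

>>> drive_tool(
  rows=[
    [[0,0,0.03],0,0.0854],
    [[0,0,0.05],0,0.0854],
    [[0,0,0.05],0,0.0854],
    [[0,0,0.05],0,0.05],
    [[0,0,0.05],0,0.05],
    [[0,0,0.05],0,0.05],
    [[0,0,0.05],0,0.05],
    [[0,0,0.0],0,0.05],
  ],
)

```text
t: 8.12
eef_pos: [0.532, -0.1209, 0.2496]
tool_rot: [-0.208, -3.128, -0.004]
ft_force: [0.5, -0.9, -0.6]
finger_gap: 0.0645
grip_force: 66.8
```

Run:
```python
from h import *
b=w2(T3,-.065,0)
go((*b,.27,86),(*b,.207,86))
a=cap('side')['pixels'][80:220,240:420]; 
cv2.imwrite('pics/t1.png',cv2.resize(a,(540,420)))
```

```text
t 8.12 pos [ 0.532  -0.1209  0.2496] closing 82.4 q1,q6 [-0.43 -1.87] tilt [-0.007  0.003] gap 0.0645 F [ 0.5 -0.9 -0.6] grip 66.8 tips 0.1734
 -> (np.float64(0.4479), np.float64(-0.2915), 0.27, 86) shift [ 0.0609 -0.1802 -0.0203] roll -3.6
 -> (np.float64(0.4479), np.float64(-0.2915), 0.207, 86) shift [ 0.0604 -0.1803  0.0427] roll -3.6
```

View pics/t1.png

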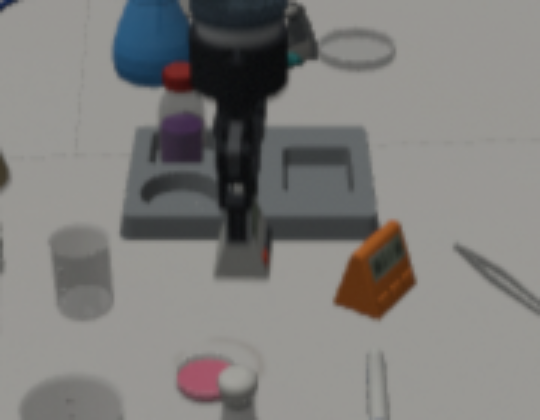

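>>> drive_tool(
  rows=[
    [[0.0,0,-0.02],0,0.05],
    [[0.02,-0.06,-0.02],-1,0.05],
    [[0.04,-0.12,-0.02],-3,0.05],
    [[0.061,-0.18,-0.02],-3.6,0.05],
    [[0.061,-0.18,-0.01],-3.6,0.05],
    [[0.061,-0.18,0.01],-3.6,0.05],
    [[0.061,-0.18,0.01],-3.6,0.05],
    [[0.061,-0.18,0.01],-3.6,0.05],
  ],
)

```text
t: 9.18
eef_pos: [0.4496, -0.2913, 0.2423]
tool_rot: [0.108, 3.139, -0.001]
ft_force: [-0.5, 0.7, -0.6]
finger_gap: 0.0642
grip_force: 66.8
```

Run:
```python
from h import *
b=w2(T3,-.065,0)
go((*b,.207,86))
a=cap('side')['pixels'][80:190,260:400]; b=cap('top')['pixels'][170:300,370:500]
cv2.imwrite('pics/t2.png',np.hstack([cv2.resize(a,(420,330)),cv2.resize(b,(330,330))]))
```

```text
t 9.18 pos [ 0.4496 -0.2913  0.2423] closing 86.1 q1,q6 [-0.79 -2.29] tilt [ 0.001 -0.001] gap 0.0642 F [-0.5  0.7 -0.6] grip 66.8 tips 0.1734
 -> (np.float64(0.4479), np.float64(-0.2915), 0.207, 86) shift [ 0.0017 -0.0003  0.0353] roll 0.1
```

View pics/t2.png

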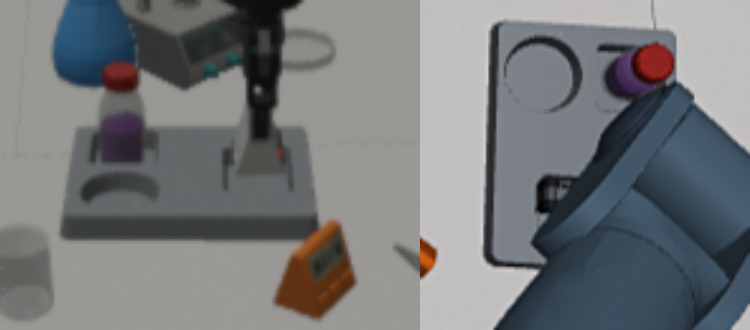

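The timer hangs over the oblong well (side crop (258,160)); its yaw matches the tray. Lowering and releasing.

>>> drive_tool(
  rows=[
    [[0.001,0,0.025],0,0.05],
    [[0.001,0,0.034],0,0.05],
    [[0.001,0,0.036],0,0.05],
    [[0.001,0,0.036],0,0.05],
    [[0.001,0,0.036],0,0.075],
    [[0.001,0,0.036],0,0.0854],
    [[0.001,0,0.036],0,0.0854],
    [[0.001,0,0.0],0,0.0854],
    [[0.001,0,-0.05],0,0.0854],
    [[0.001,0,-0.11],0,0.0854],
  ],
)

```text
t: 10.52
eef_pos: [0.4476, -0.2914, 0.3521]
tool_rot: [-0.11, -3.138, -0.003]
ft_force: [0.2, -0.8, -0.3]
finger_gap: 0.0853
grip_force: 0.0
```

Run:
```python
from h import *
go((.667,-.1155,.30,90),(.667,-.1155,.215,90))
c=cap('side'); w=cloud(c).reshape(-1,3); q=w[(w[:,0]>.40)&(w[:,0]<.5)&(w[:,1]>-.34)&(w[:,1]<-.25)&(w[:,2]>.028)&(w[:,2]<.1)]
print(len(q),np.round(q.min(0),3),np.round(q.max(0),3),np.round(np.percentile(q[:,2],[50,98]),3)); cv2.imwrite('pics/t3.png',c['pixels'])
```

```text
t 10.53 pos [ 0.4476 -0.2914  0.3521] closing 86.0 q1,q6 [-0.79 -2.29] tilt [-0.002  0.002] gap 0.0853 F [ 0.2 -0.8 -0.3] grip 0.0 tips 0.1734
 -> (0.667, -0.1155, 0.3, 90) shift [-0.2066  0.1907  0.052 ] roll -4.0
 -> (0.667, -0.1155, 0.215, 90) shift [-0.2068  0.1906  0.137 ] roll -4.0
184 [ 0.435 -0.323  0.028] [ 0.466 -0.252  0.062] [0.047 0.06 ]
```

Timer ridge rose by 4 mm, as seating on the 4 mm floor requires. Next the small beaker.

>>> drive_tool(
  rows=[
    [[-0.04,0.038,0],0,0.0854],
    [[-0.08,0.075,0.0],0,0.0854],
    [[-0.12,0.112,0.0],0,0.0854],
    [[-0.16,0.15,0.0],-2,0.0854],
    [[-0.206,0.19,0.0],-4,0.0854],
    [[-0.206,0.19,0.05],-4,0.0854],
    [[-0.206,0.19,0.08],-4,0.0854],
    [[-0.206,0.19,0.08],-4,0.0854],
  ],
)

```text
t: 11.58
eef_pos: [0.6657, -0.1161, 0.2678]
tool_rot: [0.0, -3.135, -0.004]
ft_force: [0.9, -0.4, 0.1]
finger_gap: 0.0855
grip_force: 0.0
```

Run:
```python
from h import *
go((.666,-.116,.215,90))
```

```text
t 11.57 pos [ 0.6657 -0.1161  0.2678] closing 90.0 q1,q6 [-0.34 -1.91] tilt [-0.007  0.002] gap 0.0855 F [ 0.9 -0.4  0.1] grip 0.0 tips 0.1734
 -> (0.666, -0.116, 0.215, 90) shift [-0.0007 -0.0001  0.0528] roll -0.0
```

>>> drive_tool(
  rows=[
    [[0,0,0.035],0,0.0854],
    [[0,0,0.055],0,0.0854],
    [[0,0,0.055],0,0.0854],
    [[0,0,0.055],0,0.04],
    [[0,0,0.055],0,0.04],
    [[0,0,0.055],0,0.04],
    [[0,0,0.055],0,0.04],
    [[0,0,0.055],0,0.04],
  ],
)

```text
t: 12.58
eef_pos: [0.6677, -0.1171, 0.219]
tool_rot: [0.0, 3.138, -0.002]
ft_force: [0.0, -0.1, 5.9]
finger_gap: 0.0503
grip_force: 62.8
```

Run:
```python
from h import *
b=w2(T3,.065,.042)
go((*b,.27,90),(*b,.207,90))
```

```text
t 12.57 pos [ 0.6677 -0.1171  0.219 ] closing 90.0 q1,q6 [-0.34 -1.91] tilt [ 0.004 -0.002] gap 0.0503 F [ 0.  -0.1  5.9] grip 62.8 tips 0.1734
 -> (np.float64(0.5804), np.float64(-0.2586), 0.27, 90) shift [ 0.0871 -0.1416 -0.0511] roll -0.0
 -> (np.float64(0.5804), np.float64(-0.2586), 0.207, 90) shift [ 0.0873 -0.1415  0.0119] roll -0.0
```

>>> drive_tool(
  rows=[
    [[0,0,-0.05],0,0.04],
    [[0,0,-0.07],0,0.04],
    [[0.03,-0.05,-0.07],0,0.04],
    [[0.06,-0.1,-0.07],0,0.04],
    [[0.087,-0.1415,-0.07],0,0.04],
    [[0.087,-0.1415,-0.06],0,0.04],
    [[0.087,-0.1415,-0.04],0,0.04],
    [[0.087,-0.1415,-0.04],0,0.04],
    [[0.087,-0.1415,-0.04],0,0.04],
  ],
)

```text
t: 13.7
eef_pos: [0.5803, -0.257, 0.2562]
tool_rot: [0.002, -3.141, -0.001]
ft_force: [-0.1, 0.5, -0.9]
finger_gap: 0.05
grip_force: 62.9
```

Run:
```python
from h import *
b=w2(T3,.065,.042)
go((*b,.223,90))
c=cap('side'); a=c['pixels'][80:190,260:400]; b=cap('top')['pixels'][170:300,370:500]
cv2.imwrite('pics/g1.png',np.hstack([cv2.resize(a,(420,330)),cv2.resize(b,(330,330))]))
```

```text
t 13.7 pos [ 0.5803 -0.257   0.2562] closing 90.1 q1,q6 [-0.6  -2.17] tilt [-0.001  0.001] gap 0.05 F [-0.1  0.5 -0.9] grip 62.9 tips 0.1734
 -> (np.float64(0.5804), np.float64(-0.2586), 0.223, 90) shift [-0.0001 -0.0016  0.0332] roll 0.1
```

View pics/g1.png

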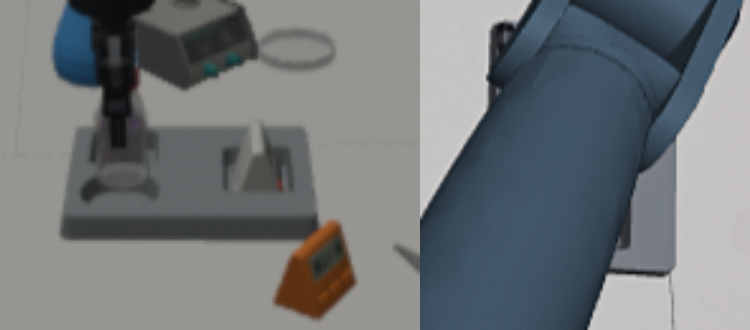

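The timer sits in its well (side crop (258,165)) and the beaker is over the round well (120,185). Lowering, then a limited opening, as the bottle is near.

>>> drive_tool(
  rows=[
    [[0,-0.001,0.025],0,0.04],
    [[0,-0.001,0.033],0,0.04],
    [[0,-0.001,0.035],0,0.04],
    [[0,-0.001,0.035],0,0.04],
    [[0,-0.001,0.035],0,0.066],
    [[0,-0.001,0.035],0,0.066],
    [[0,-0.001,0.035],0,0.066],
    [[0,-0.001,0.0],0,0.066],
    [[0,-0.001,-0.05],0,0.066],
    [[0,-0.001,-0.1],0,0.0854],
  ],
)

```text
t: 15.05
eef_pos: [0.5796, -0.259, 0.3578]
tool_rot: [-0.0, -3.141, -0.0]
ft_force: [-0.4, -0.2, 0.3]
finger_gap: 0.0818
grip_force: 0.0
```

Run:
```python
from h import *
go((.565,-.004,.30,-7.5))
c=cap('side'); w=cloud(c).reshape(-1,3); q=w[(w[:,0]>.54)&(w[:,0]<.62)&(w[:,1]>-.295)&(w[:,1]<-.22)&(w[:,2]>.028)&(w[:,2]<.1)]
print(len(q),np.round(q.min(0),3),np.round(q.max(0),3),np.round(np.percentile(q[:,2],[50,98]),3))
b=cap('top')
cv2.imwrite('pics/g2.png',np.hstack([cv2.resize(c['pixels'][80:190,260:400],(420,330)),cv2.resize(b['pixels'][170:300,370:500],(330,330))]))
```

```text
t 15.05 pos [ 0.5796 -0.259   0.3578] closing 90.0 q1,q6 [-0.6  -2.17] tilt [-0.001  0.   ] gap 0.0818 F [-0.4 -0.2  0.3] grip 0.0 tips 0.1734
 -> (0.565, -0.004, 0.3, -7.5) shift [0.0146 0.255  0.0579] roll -82.5
377 [ 0.554 -0.287  0.028] [ 0.603 -0.229  0.072] [0.054 0.07 ]
```

View pics/g2.png

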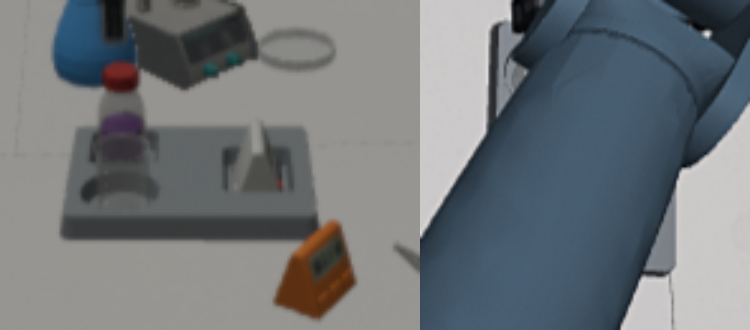

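The beaker stands in the round well, rim at z 72 mm, and the staining kit is complete. Now to a hover over the dish, turning +97.5° so the last joint stays in range; there I measure where the tips really are at different openings.

>>> drive_tool(
  rows=[
    [[0.0,0.05,0.0],10,0.0854],
    [[0.005,0.1,0.0],20,0.0854],
    [[0.01,0.15,0.0],30,0.0854],
    [[0.014,0.2,0.0],40,0.0854],
    [[0.014,0.254,0.0],50,0.0854],
    [[0.014,0.254,0.03],60,0.0854],
    [[0.014,0.254,0.058],70,0.0854],
    [[0.014,0.254,0.058],80,0.0854],
    [[0.014,0.254,0.058],90,0.0854],
    [[0.014,0.254,0.058],97.5,0.0854],
  ],
)

```text
t: 16.4
eef_pos: [0.5656, -0.005, 0.2979]
tool_rot: [-2.366, -2.065, 0.001]
ft_force: [0.3, -0.3, 0.1]
finger_gap: 0.0854
grip_force: 0.0
```

>>> drive_tool(
  rows=[
    [[0,0,0],0,0.0854],
    [[0,0,0],0,0.0854],
  ],
)

```text
t: 16.65
eef_pos: [0.5658, -0.0051, 0.2984]
tool_rot: [-2.36, -2.073, 0.0]
ft_force: [-0.2, -0.3, -0.1]
finger_gap: 0.0853
grip_force: 0.0
```

```bash
cat >> h.py <<'E'
def tips():
    s=r.get_state(); x,y,z=s['eef_pos']; w=cloud(cap('side')).reshape(-1,3)
    q=w[(abs(w[:,0]-x)<.07)&(abs(w[:,1]-y)<.03)&(w[:,2]<z-.1)&(w[:,2]>z-.2)]
    print('gap',s['finger_gap'],'tip ahead (side cam)',np.round(z-np.sort(q[:,2])[[3,8,15,30]],4),len(q))
E
python3 -c "
from h import *
go((.565,-.0045,.30,-7.5),(.565,-.0045,.18,-7.5)); tips()"
```

```text
t 16.65 pos [ 0.5658 -0.0051  0.2984] closing -7.4 q1,q6 [-0.21 -0.08] tilt [-0.  0.] gap 0.0853 F [-0.2 -0.3 -0.1] grip 0.0 tips 0.1734
 -> (0.565, -0.0045, 0.3, -7.5) shift [ 0.0005 -0.0008 -0.0016] roll 0.1
 -> (0.565, -0.0045, 0.18, -7.5) shift [ 0.0005 -0.0008  0.1184] roll 0.1
gap 0.08530194108214158 tip ahead (side cam) [0.1606 0.1574 0.1559 0.1522] 528
```

>>> drive_tool(
  rows=[
    [[0,0,0],0,0.051],
    [[0,0,0],0,0.051],
    [[0,0,0],0,0.051],
  ],
)

```text
t: 17.08
eef_pos: [0.5658, -0.0051, 0.2987]
tool_rot: [2.362, 2.071, 0.0]
ft_force: [0.4, -0.3, 0.6]
finger_gap: 0.0513
grip_force: 0.0
```

```bash
python3 -c "
from h import *
tips();tips()"
```

```text
gap 0.05129190108416501 tip ahead (side cam) [0.1686 0.1674 0.1656 0.1623] 637
gap 0.05096765470459145 tip ahead (side cam) [0.1686 0.167  0.1654 0.163 ] 636
```

>>> drive_tool(
  rows=[
    [[0,0,0],0,0.017],
    [[0,0,0],0,0.017],
    [[0,0,0],0,0.017],
  ],
)

```text
t: 17.55
eef_pos: [0.5658, -0.0051, 0.2987]
tool_rot: [2.362, 2.071, -0.0]
ft_force: [-0.0, 0.0, -0.2]
finger_gap: 0.0169
grip_force: 0.0
```

```bash
python3 -c "
from h import *
tips();tips()"
```

```text
gap 0.016867888003849342 tip ahead (side cam) [0.173  0.1708 0.169  0.1659] 684
gap 0.017020520858734782 tip ahead (side cam) [0.1732 0.1721 0.1693 0.1655] 688
```

>>> drive_tool(
  rows=[
    [[0,-0.001,0.03],0,0.08],
    [[0,-0.001,0.07],0,0.08],
    [[0,-0.001,0.11],0,0.08],
    [[0,-0.001,0.126],0,0.08],
    [[0,-0.001,0.126],0,0.08],
    [[0,-0.001,0.126],0,0.04],
    [[0,-0.001,0.126],0,0.04],
    [[0,-0.001,0.126],0,0.04],
    [[0,-0.001,0.126],0,0.04],
    [[0,-0.001,0.126],0,0.04],
  ],
)

```text
t: 18.9
eef_pos: [0.5661, -0.0052, 0.1751]
tool_rot: [2.359, 2.069, 0.004]
ft_force: [-0.2, 0.2, 6.0]
finger_gap: 0.0478
grip_force: 62.1
```

```bash
python3 -c "
from h import *
b=w2(TG,0,.046)
go((*b,.25,-7.5),(*b,.19,-7.5))"
```

```text
t 18.9 pos [ 0.5661 -0.0052  0.1751] closing -7.5 q1,q6 [-0.21 -0.08] tilt [ 0.004 -0.001] gap 0.0478 F [-0.2  0.2  6. ] grip 62.1 tips 0.1734
 -> (np.float64(0.5145), np.float64(0.3481), 0.25, -7.5) shift [ 0.3435 -0.097  -0.0754] roll -0.0
 -> (np.float64(0.5145), np.float64(0.3481), 0.19, -7.5) shift [ 0.3435 -0.0973 -0.0154] roll -0.0
```

>>> drive_tool(
  rows=[
    [[0,0,-0.04],0,0.04],
    [[0,0,-0.1],0,0.04],
    [[0,0,-0.15],0,0.04],
    [[0.055,-0.0155,-0.15],0,0.04],
    [[0.11,-0.031,-0.15],0,0.04],
    [[0.165,-0.047,-0.15],0,0.04],
    [[0.22,-0.0625,-0.15],0,0.04],
    [[0.28,-0.0795,-0.15],0,0.04],
    [[0.3435,-0.097,-0.15],0,0.04],
    [[0.3435,-0.097,-0.11],0,0.04],
  ],
)

```text
t: 20.15
eef_pos: [0.5138, 0.3527, 0.2872]
tool_rot: [2.355, 2.076, 0.016]
ft_force: [0.8, -0.9, -1.6]
finger_gap: 0.0475
grip_force: 62.0
```

>>> drive_tool(
  rows=[
    [[0,0,0.04],0,0.04],
    [[0,0,0.06],0,0.04],
    [[0,0,0.06],0,0.04],
    [[0,0,0.06],0,0.04],
  ],
)

```text
t: 20.65
eef_pos: [0.5145, 0.3485, 0.2247]
tool_rot: [2.362, 2.07, 0.005]
ft_force: [-0.7, 0.5, 0.6]
finger_gap: 0.0478
grip_force: 62.0
```

Run:
```python
from h import *
b=w2(TG,0,.046)
go((*b,.191,-7.5))
a=cap('side')['pixels'][240:370,270:430]; b=cap('top')['pixels'][170:300,120:250]
cv2.imwrite('pics/d1.png',np.hstack([cv2.resize(a,(480,390)),cv2.resize(b,(320,390))]))
```

```text
t 20.65 pos [0.5145 0.3485 0.2247] closing -7.5 q1,q6 [0.41 0.54] tilt [0.003 0.001] gap 0.0478 F [-0.7  0.5  0.6] grip 62.0 tips 0.1734
 -> (np.float64(0.5145), np.float64(0.3481), 0.191, -7.5) shift [-0.0004 -0.0001  0.0337] roll -0.0
```

View pics/d1.png

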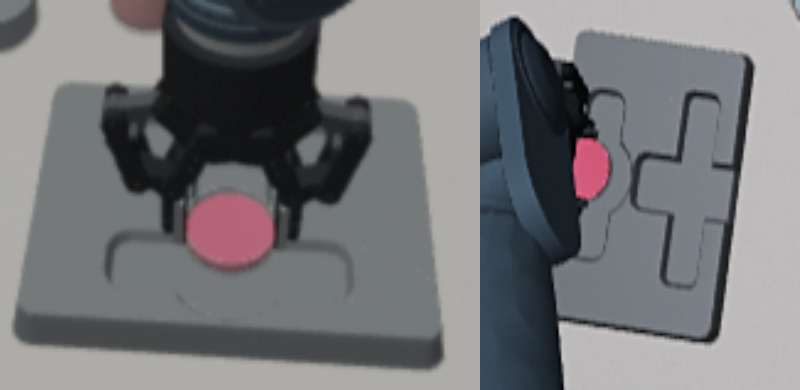

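The dish is held flat above the round well, fingers lined up with the finger slot (side crop dish (230,230), well (230,275)). Lowering and releasing.

>>> drive_tool(
  rows=[
    [[0,0,0.025],0,0.04],
    [[0,0,0.032],0,0.04],
    [[0,0,0.034],0,0.04],
    [[0,0,0.034],0,0.04],
    [[0,0,0.034],0,0.075],
    [[0,0,0.034],0,0.075],
    [[0,0,0.034],0,0.075],
    [[0,0,0.0],0,0.075],
    [[0,0,-0.06],0,0.075],
    [[0,0,-0.12],0,0.075],
  ],
)

```text
t: 22.0
eef_pos: [0.5134, 0.3482, 0.3439]
tool_rot: [-2.362, -2.071, 0.002]
ft_force: [0.4, 1.2, 0.1]
finger_gap: 0.0753
grip_force: 0.0
```

Run:
```python
from h import *
go((.438,.0427,.30,-5.6),(.438,.0427,.172,-5.6))
c=cap('side'); h=cv2.cvtColor(c['pixels'],cv2.COLOR_BGR2HSV); w=cloud(c)
m=(h[...,0]>160)&(h[...,1]>90)&(h[...,2]>100)&(w[...,1]>.28)&(w[...,1]<.42); q=w[m]
v,u=np.nonzero(m); print(m.sum(),'pink',np.round(np.median(q,0),4),'plane .023',onplane(c,(u.mean(),v.mean()),.023).round(4),'want',w2(TG,0,.046))
A=np.c_[q[:,:2]-q[:,:2].mean(0),np.ones(len(q))]; print('slope,z',np.linalg.lstsq(A,q[:,2],rcond=None)[0].round(4))
```

```text
t 22.0 pos [0.5134 0.3482 0.3439] closing -7.5 q1,q6 [0.41 0.54] tilt [-0.001 -0.   ] gap 0.0753 F [0.4 1.2 0.1] grip 0.0 tips 0.1734
 -> (0.438, 0.0427, 0.3, -5.6) shift [-0.3127 -0.0347  0.0441] roll -1.9
 -> (0.438, 0.0427, 0.172, -5.6) shift [-0.3126 -0.0346  0.1721] roll -1.9
490 pink [0.5147 0.348  0.0203] plane .023 [[0.515  0.3497 0.023 ]] want (np.float64(0.5145), np.float64(0.3481))
slope,z [-0.0024  0.0451  0.0204]
```

The dish is centred on its well within 1 mm and at the right height. Now the marker.

>>> drive_tool(
  rows=[
    [[-0.06,-0.007,0],0,0.06],
    [[-0.12,-0.0135,0],0,0.06],
    [[-0.18,-0.02,0.0],-1,0.06],
    [[-0.24,-0.027,0.0],-2,0.06],
    [[-0.3,-0.033,0.02],-2,0.06],
    [[-0.3125,-0.035,0.06],-2,0.06],
    [[-0.3125,-0.035,0.11],-2,0.06],
    [[-0.3125,-0.035,0.12],-2,0.06],
    [[-0.3125,-0.035,0.12],-2,0.06],
  ],
)

```text
t: 23.18
eef_pos: [0.4383, 0.0432, 0.223]
tool_rot: [-2.325, -2.112, 0.0]
ft_force: [1.1, -0.2, 0.5]
finger_gap: 0.0602
grip_force: 0.0
```

Run:
```python
from h import *
go((.438,.0427,.176,-5.6))
```

```text
t 23.18 pos [0.4383 0.0432 0.223 ] closing -5.5 q1,q6 [-0.16 -0.06] tilt [-0.  0.] gap 0.0602 F [ 1.1 -0.2  0.5] grip 0.0 tips 0.1734
 -> (0.438, 0.0427, 0.176, -5.6) shift [-0.0006 -0.0002  0.047 ] roll 0.1
```

>>> drive_tool(
  rows=[
    [[0,0,0.03],0,0.06],
    [[0,0,0.046],0,0.06],
    [[0,0,0.046],0,0.06],
    [[0,0,0.046],0,0.005],
    [[0,0,0.046],0,0.005],
    [[0,0,0.046],0,0.005],
    [[0,0,0.046],0,0.005],
    [[0,0,0.046],0,0.005],
  ],
)

```text
t: 24.18
eef_pos: [0.4388, 0.043, 0.1781]
tool_rot: [2.325, 2.111, 0.002]
ft_force: [-1.8, 0.3, 8.2]
finger_gap: 0.0132
grip_force: 58.6
```

```bash
python3 -c "
from h import *
b=w2(TG,0,-.048)
go((*b,.25,82.5),(*b,.19,82.5))"
```

```text
t 24.18 pos [0.4388 0.043  0.1781] closing -5.5 q1,q6 [-0.16 -0.06] tilt [ 0.001 -0.   ] gap 0.0132 F [-1.8  0.3  8.2] grip 58.6 tips 0.1734
 -> (np.float64(0.5022), np.float64(0.2549), 0.25, 82.5) shift [ 0.217   0.0428 -0.0719] roll -88.0
 -> (np.float64(0.5022), np.float64(0.2549), 0.19, 82.5) shift [ 0.217   0.0427 -0.0119] roll -88.0
```

>>> drive_tool(
  rows=[
    [[0,0,-0.05],0,0.005],
    [[0,0,-0.11],-9,0.005],
    [[0,0,-0.15],-19,0.005],
    [[0.04,0.008,-0.15],-29,0.005],
    [[0.08,0.016,-0.15],-39,0.005],
    [[0.12,0.024,-0.15],-49,0.005],
    [[0.16,0.032,-0.15],-59,0.005],
    [[0.19,0.038,-0.15],-69,0.005],
    [[0.217,0.043,-0.15],-79,0.005],
    [[0.217,0.043,-0.15],-88,0.005],
  ],
)

```text
t: 25.42
eef_pos: [0.5018, 0.2564, 0.3271]
tool_rot: [0.194, 3.135, 0.001]
ft_force: [-1.0, -0.3, -0.0]
finger_gap: 0.0132
grip_force: 59.0
```

>>> drive_tool(
  rows=[
    [[0,0,0.05],0,0.005],
    [[0,0,0.1],0,0.005],
    [[0,0,0.11],0,0.005],
    [[0,0,0.11],0,0.005],
  ],
)

```text
t: 25.92
eef_pos: [0.502, 0.255, 0.2173]
tool_rot: [0.206, 3.135, 0.0]
ft_force: [0.2, 0.6, 0.2]
finger_gap: 0.0132
grip_force: 59.0
```

Run:
```python
from h import *
b=w2(TG,0,-.048)
go((*b,.19,82.5))
c=cap('side'); w=cloud(c); h=cv2.cvtColor(c['pixels'],cv2.COLOR_BGR2HSV)
m=(h[...,0]>105)&(h[...,0]<130)&(h[...,1]>120)&(w[...,0]<.62)&(w[...,0]>.38)&(w[...,1]>.15)&(w[...,1]<.35)
print('bluecap',m.sum(),np.round(np.nanmedian(w[m],0),3),np.round(np.nanmin(w[m],0),3),np.round(np.nanmax(w[m],0),3))
p=w[(w[...,0]<.65)&(w[...,0]>.36)&(w[...,1]>.22)&(w[...,1]<.29)&(w[...,2]>.034)&(w[...,2]<.07)]
print(len(p),np.round(p.min(0),3),np.round(p.max(0),3),cv2.minAreaRect(np.float32(p[:,:2])))
np.savez('p.npz',**c)
cv2.imwrite('pics/p1.png',np.hstack([cv2.resize(c['pixels'][240:370,270:430],(480,390))]))
```

```text
t 25.93 pos [0.502  0.255  0.2173] closing 82.5 q1,q6 [ 0.27 -1.17] tilt [0. 0.] gap 0.0132 F [0.2 0.6 0.2] grip 59.0 tips 0.1734
 -> (np.float64(0.5022), np.float64(0.2549), 0.19, 82.5) shift [-0.0002 -0.0001  0.0273] roll -0.0
bluecap 162 [0.463 0.266 0.05 ] [0.44  0.258 0.043] [0.482 0.272 0.055]
580 [0.439 0.242 0.04 ] [0.572 0.279 0.069] ((0.5067168474197388, 0.263882040977478), (0.02857622504234314, 0.13313241302967072), 82.44170379638672)
```

The pen is aligned with the groove but about 3 mm off towards +x; correcting, lowering and releasing.

>>> drive_tool(
  rows=[
    [[0.003,0,0.015],0,0.005],
    [[0.003,0,0.024],0,0.005],
    [[0.003,0,0.028],0,0.005],
    [[0.003,0,0.028],0,0.005],
    [[0.003,0,0.028],0,0.045],
    [[0.003,0,0.028],0,0.045],
    [[0.003,0,0.028],0,0.045],
    [[0.003,0,-0.01],0,0.045],
    [[0.003,0,-0.07],0,0.045],
    [[0.003,0,-0.13],0,0.045],
  ],
)

```text
t: 27.22
eef_pos: [0.4984, 0.2552, 0.3479]
tool_rot: [-0.206, -3.134, 0.001]
ft_force: [1.5, 0.3, -0.1]
finger_gap: 0.0449
grip_force: 0.0
```

>>> drive_tool(
  rows=[
    [[0.06,0,-0.03],0,0.045],
    [[0.12,0.0,-0.06],0,0.045],
    [[0.12,0.0,-0.06],0,0.045],
    [[0.12,0.0,-0.06],0,0.045],
  ],
)

```text
t: 27.72
eef_pos: [0.3796, 0.2711, 0.4068]
tool_rot: [0.205, 3.134, 0.0]
ft_force: [1.0, 0.2, 0.1]
finger_gap: 0.0451
grip_force: 0.0
```

Run:
```python
from h import *
go()
c=cap('side'); w=cloud(c)
p=w[(w[...,0]<.65)&(w[...,0]>.36)&(w[...,1]>.22)&(w[...,1]<.29)&(w[...,2]>.024)&(w[...,2]<.07)]
print('above .024',len(p),np.round(p.max(0),3) if len(p) else '')
def st(n,b,z0,z1):
    q=w[(w[...,0]>b[0])&(w[...,0]<b[1])&(w[...,1]>b[2])&(w[...,1]<b[3])&(w[...,2]>z0)&(w[...,2]<z1)]; print(n,np.round(q.min(0),3),np.round(q.max(0),3))
st('flask (before .518-.576,.104-.144)',(.49,.6,.09,.17),.006,.14); st('large (before .624-.694,.088-.160)',(.61,.71,.075,.18),.006,.14)
cv2.imwrite('pics/end.png',np.vstack([cv2.resize(c['pixels'][240:370,260:430],(450,344)),cv2.resize(c['pixels'][80:190,240:400],(450,256))]))
```

```text
t 27.73 pos [0.3796 0.2711 0.4068] closing 82.5 q1,q6 [ 0.38 -1.06] tilt [0.001 0.   ] gap 0.0451 F [1.  0.2 0.1] grip 0.0 tips 0.1734
above .024 362 [0.619 0.29  0.029]
flask (before .518-.576,.104-.144) [0.518 0.104 0.006] [0.576 0.143 0.107]
large (before .624-.694,.088-.160) [0.624 0.087 0.006] [0.694 0.16  0.091]
```

View pics/end.png

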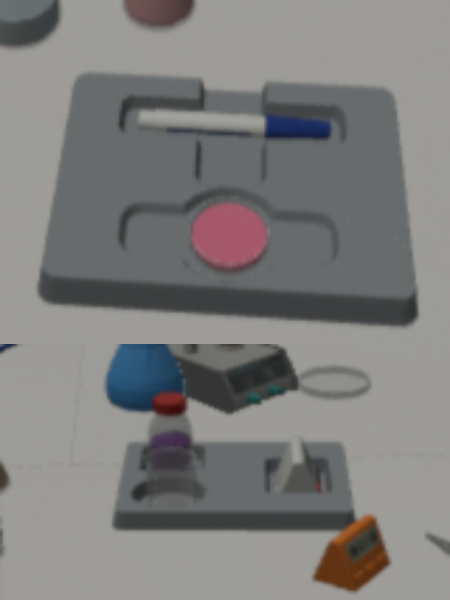

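The pen lies in the groove (235,123) with its top at 29 mm as it should be. The dish is in its well (230,235), the staining kit is intact, and the flask and large beaker have not moved.

```bash
python3 -c "
from station import r
print(r.close_job())"
```

```text
the job is handed in; nothing more can be done
None
```

Both kits are made up and the job is handed in at about 28 s on the robot's clock: the final picture and depth readings showed all five items down in their wells, and the large beaker and flask unmoved.

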